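# Run down the last thumbscrew of a dot-blot manifold

### The job

One of the four winged thumbscrews that clamp the 96-well dot-blot manifold is still loose and stands proud of the top. Run it down clockwise with light fingertip strokes against its wings until its collar is fully home and it turns no further; only push the wings, do not pinch them or force them once it is home. Leave the three tight thumbscrews and everything else on the bench as they are, and finish with the hand clear.

Things in the scene. Friction and masses are not known exactly. Their poses are not given: they have to be found in the camera images.
- manifold: 96-well dot-blot manifold, a flat white-topped stack 134 mm (its x) by 204 mm (its y), top 58 mm above the bench, held by suction feet: it does not move. Origin: centre of its underside. Wells in the middle of the top, a hose nozzle low at its +x side. Four thumbscrews stand upright on its top, axes 43 mm from the centre in x and 78 mm in y; nothing else rises above the top
- loose_thumb (a joint): turn of the loose thumbscrew in rad: 0 is fully home, its collar on the top, a firm stop that springs some 20 degrees under 20 N (gasket); grows as it is unscrewed (anticlockwise from above), so clockwise strokes bring it down. Starts 7 to 10 rad out; 5 mm of rise a turn: 5.6 to 8 mm proud. It turns under about 2 N at a wing tip and stays where it is left
- loose_thumb_wings (a point): the loose one of four black thumbscrews: collar 19 mm across, 6 mm high; hub 14 mm across up to 19 mm; two straight upright wings either side of the hub, 44 mm tip to tip, 6 mm thick, from 7 to 24 mm above the collar's underside. It may be at any corner, wings pointing anywhere. The point: on its axis, 15.5 mm above the collar's underside, moving with it; x axis along the wings, z up
- tight_thumb1_wings (a point): a thumbscrew just like the loose one, but already tight, its collar on the manifold's top; the same point and axes on it
- tight_thumb1 (a joint): turn of that tight thumbscrew in rad, 0 = home, grows as it is unscrewed; it takes about 15 N at a wing tip to shift it
- tight_thumb2_wings (a point): a thumbscrew just like the loose one, but already tight, its collar on the manifold's top; the same point and axes on it
- tight_thumb2 (a joint): turn of that tight thumbscrew in rad, 0 = home, grows as it is unscrewed; it takes about 15 N at a wing tip to shift it
- tight_thumb3_wings (a point): a thumbscrew just like the loose one, but already tight, its collar on the manifold's top; the same point and axes on it
- tight_thumb3 (a joint): turn of that tight thumbscrew in rad, 0 = home, grows as it is unscrewed; it takes about 15 N at a wing tip to shift it
- tip_rack: rack of yellow pipette tips, a pink box 85 x 122 mm, 66 mm high to the tips; loose, to be left alone. Origin: centre of its underside
- tube_rack: low green microtube rack, 66 x 105 mm, 31 mm high; loose, to be left alone. Origin: centre of its underside
- petri_dish: closed Petri dish, 90 mm across, 16 mm high; loose, to be left alone. Origin: centre of its underside
- tweezers: steel tweezers lying flat, about 140 mm long along their x axis, 8 mm high; loose, to be left alone. Origin: centre of its underside
- reagent_bottle: glass bottle with a blue cap, 80 mm across, 165 mm high; loose, to be left alone. Origin: centre of its underside
- flask: conical glass flask, 84 mm across at the foot, 138 mm high; loose, to be left alone. Origin: centre of its underside
- mug: black mug, 80 mm across, 95 mm high, its handle along its own +y; loose, to be left alone. Origin: centre of its underside
- multipipette: eight-channel pipette lying flat, about 290 mm long along its x axis (head towards +x), 92 mm wide at the head, 32 mm high; loose, to be left alone. Origin: centre of its underside

How it is judged:
By the outcome, as a careful person would: the job done as asked, in the order asked, and still so for the second after the job is handed in, with the robot touching nothing.
It also fails if it takes over 67 s, if anything falls off the work surface, if the arm or the gripper's body presses on something with over 40 N, if the wrist force passes 120 N, or if a joint passes its speed limit or range.

### The arm

A 6-joint arm with a two-finger parallel gripper is mounted at the origin on the work surface. World frame = base frame: x ahead of the robot, y to its left, z up, the work surface at z = 0. Lengths are in m, angles in degrees, forces in N, time in s.
With the tool pointing down it reaches from about 0.375 to 0.9 m from the base axis. Payload 3.1 kg.
Tool frame: the origin (TCP) lies on the centre line of the jaws, within the pads' length; the fingertips stand 17 mm ahead of it and the grasp point (between the pads) lies 2 mm behind it; z points along the fingers, y is the line along which they close (so a half turn about z gives the same grasp; the last joint's range is limited). The gripper opens to 87 mm and grips with 3 to 60 N. Pads are 19 mm wide; open, the fingers measure 117 mm over their backs; the gripper's body (75 mm by 190 mm) begins 51 mm behind the grasp point.
Start: joints at [63.742, 30.224, 82.088, -0, 67.689, -10.227], TCP at [0.173, 0.601, 0.24] pointing down, gripper open.
Joint ranges: [-176.69, 176.69], [-43.24, 126.21], [12.49, 139.97], [-82, 262], [0, 151.66], [-163.58, 163.58]. Speed limits (degrees/s): [159.86, 159.86, 180, 180, 180, 180].

### API

Orientations are given as a 3x3 rotation matrix whose columns are the frame's x, y, z axes.
In Python, from rig import bot, imaging, finder gives the robot as it stands. The module is installed in compiled form; this text tells all that it offers.
- The arm moves only by the tool play_rows, never from a script. Its argument "motion" is a list that holds one entry, the list of rows, each a list of 6 numbers: the shift along the tool's x, y, z in normalised numbers (1 is 0.5 m), then the turn, a rotation vector about the tool's x, y, z in shares of 90 degrees (1.0 is 90 degrees). In form: [[[dx, dy, dz, wx, wy, wz], ...]]. A call has 1 to 8 rows; each row is the pose to reach, as a shift and turn from the pose commanded when the call began, along the tool's axes at that moment; what a row does not reach only later rows make up. A row lasts 1/12 s, in which the tool goes at most 41.7 mm and 7.16 degrees, less where a joint would pass 70% of its speed; a pose out of reach is approached as far as the arm can. No shift or turn number may pass 1 either way. A call with a gripper value outside its range is refused whole. "fingers" is the finger opening in m, from 0 to 0.087, set as the call begins (left out, the last holds). The fingers move at their own pace and stop on an object; the grip force is fixed at half the most. Time passes only in rows, so rows that repeat a pose let the fingers close. It gives the time, the measured TCP pose, the force, the opening and the grip force at its end, in the units of the state.
- bot.read_state(): the state, without advancing time (a new reading comes with each control period).
- imaging.capture(name): name is "side" or "top"; returns a dict with "frame" (384x512x3 uint8, red, green, blue), "camera_matrix" (3x3 intrinsics, pixels), "R" (3x3) and "t" (3): a world point X has camera coordinates R X + t. Camera axes: x right, y down, z forward; pixel columns grow to the right and rows downward; lengths in m; the calibration is good to about 2 mm. A picture is of the moment at which its call begins. There is no depth.
- bot.hand_in(): hands the job in; it is judged then, once.
Trained networks look in the newest picture that a camera, given by its name, has taken for a name from the list of things; names that differ only in an ending like _2 or _b are one class to them, and where a whole thing is asked for, a point or a joint stands for the part that bears it (a point fixed in the world has none). Each returns a list of dicts, best first, with "confidence" (0 to 1); they miss things now and then, are a little off and sometimes report something else, mostly with a low value. They report only what shows in the picture. A call takes as long as a camera call.
- finder.recognise(camera, name): "at" ([x, y, z] in m, in world coordinates, good to about 4 mm: the middle of the surface that is visible of it).
- finder.outline_of(camera, name): "pixels" (384x512 bool, what is visible of it).
The state is a dict: "time_s": time; "joint_positions": joint angles; "qvel": joint speeds; "tau": joint torques, N m; "position": TCP position; "tcp_rot": TCP orientation; "force": force on the tool from outside, world axes, zero at the start; "moment": the same for the moment, N m; "opening": opening from 0.0 (shut) to 1.0 (fully open); "grasp_force": force on a finger pad.
Only numpy, scipy, OpenCV 4.12 (cv2) and the standard library are available. Lean on these libraries where they do the work, as an engineer would, in place of code of your own. Each camera call takes 0.05 s, during which the arm holds its last target. There are 200 camera calls.

## Working session

There is one attempt and no reset: what is moved stays moved. The work goes in short steps, Python scripts to look and compute and a tool call to move; the robot and the scene stay as the last step left them, time stands still between calls to the robot, and variables do not carry over. Pictures are saved under pics/ and viewed, at most 10 in all, crops included, and the job is handed in when it is done.

Besides the shell and the picture viewer there is one more tool, called after "Emit:" in YAML: its name, and indented under it one key for each argument. play_rows: Moves the arm, as the interface text tells. Its arguments: {"type":"object","properties":{"motion":{"type":"array"},"fingers":{"type":"number"}},"required":["motion"]}

```bash
mkdir -p pics; python3 - <<'E'
from rig import bot, imaging, finder
import cv2, numpy as np
for c in ("top","side"):
    d=imaging.capture(c); cv2.imwrite(f"pics/{c}0.png",d["frame"][:,:,::-1])
    print(c,d["camera_matrix"].round(1).tolist(),d["R"].round(4).tolist(),d["t"].round(4).tolist())
    for n in ("manifold","loose_thumb_wings","tight_thumb1_wings","tip_rack","reagent_bottle","flask","mug"):
        print(n,[(np.round(r["at"],3).tolist(),round(r["confidence"],2)) for r in finder.recognise(c,n)])
s=bot.read_state(); print(s)
E
```

```text
top [[448.5, 0.0, 253.4], [0.0, 448.5, 187.1], [0.0, 0.0, 1.0]] [[-0.0187, -0.9997, 0.0155], [-0.9938, 0.0169, -0.1099], [0.1096, -0.0174, -0.9938]] [0.0247, 0.5715, 1.4048]
manifold [([0.547, 0.091, 0.059], 0.56), ([0.72, 0.058, 0.052], 0.29)]
loose_thumb_wings [([0.603, 0.019, 0.078], 0.56), ([0.488, 0.157, 0.09], 0.53)]
tight_thumb1_wings [([0.514, 0.01, 0.076], 0.5)]
tip_rack [([0.718, 0.062, 0.05], 0.92)]
reagent_bottle [([0.618, -0.424, 0.116], 0.74)]
flask [([0.629, 0.432, 0.057], 0.81)]
mug [([0.372, 0.535, 0.047], 0.58), ([0.629, 0.436, 0.054], 0.4)]
side [[463.8, 0.0, 257.9], [0.0, 463.8, 195.0], [0.0, 0.0, 1.0]] [[0.8283, -0.5599, 0.0207], [-0.3212, -0.5048, -0.8012], [0.4591, 0.657, -0.598]] [-0.4683, 0.246, 1.3863]
manifold [([0.512, 0.003, 0.075], 0.45)]
loose_thumb_wings [([0.494, 0.162, 0.087], 0.58)]
tight_thumb1_wings [([0.406, -0.458, 0.033], 0.46), ([0.511, 0.004, 0.072], 0.44)]
tip_rack [([0.707, 0.038, 0.051], 0.65)]
reagent_bottle [([0.606, -0.454, 0.096], 0.58)]
flask [([0.626, 0.431, 0.056], 0.59)]
mug [([0.366, 0.503, 0.062], 0.91)]
{'time_s': 0.8, 'joint_positions': array([ 6.37423294e+01,  3.02222909e+01,  8.20856892e+01, -7.35030889e-05,
        6.76884085e+01, -1.02270238e+01]), 'qvel': array([0.0034902 , 0.04570683, 0.01910255, 0.0458296 , 0.05032394,
       0.04407727]), 'tau': array([ 2.79940314e-04, -4.39947724e+01, -1.76985955e+01,  6.33050571e-02,
        5.03144308e-02,  3.98982820e-06]), 'position': array([0.1725641 , 0.60070573, 0.23957262]), 'tcp_rot': array([[-9.61114257e-01,  2.76151016e-01,  2.89495866e-05],
       [ 2.76151017e-01,  9.61114256e-01,  5.60015012e-05],
       [-1.23589890e-05,  6.18182990e-05, -9.99999998e-01]]), 'force': array([-0.06841269,  0.04811785,  0.28523443]), 'moment': array([ 0.02525909, -0.02736545, -0.0106279 ]), 'grasp_force': 0.0, 'opening': 1.003317232890773}
```

View crops.

```bash
python3 - <<'E'
import cv2
a=cv2.imread("pics/top0.png");b=cv2.imread("pics/side0.png")
cv2.imwrite("pics/c1.png",cv2.resize(a[60:260,150:350],(600,600),interpolation=cv2.INTER_CUBIC))
cv2.imwrite("pics/c2.png",cv2.resize(b[100:280,100:340],(800,600),interpolation=cv2.INTER_CUBIC))
E
```

```text
(no output)
```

View pics/top0.png

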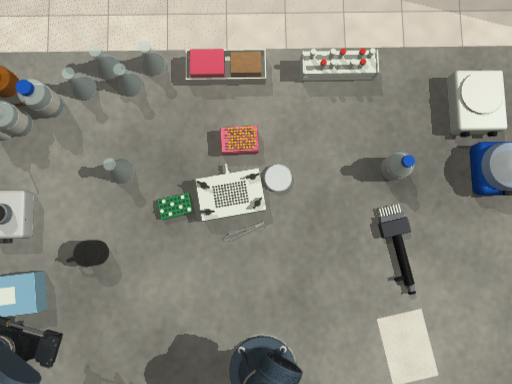

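View pics/c1.png

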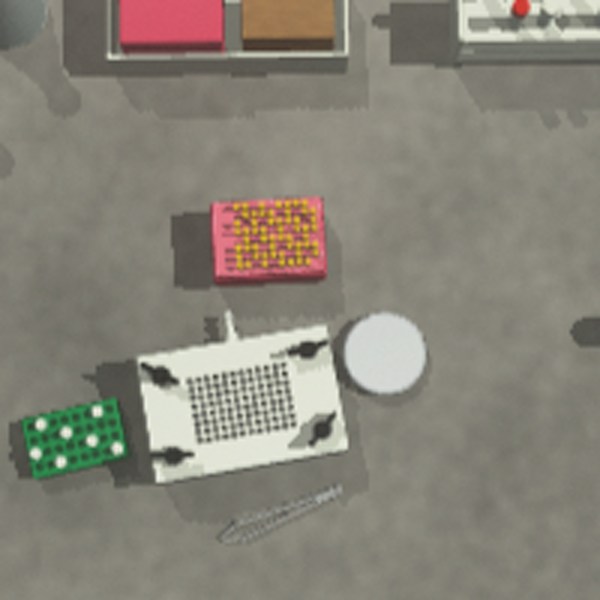

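View pics/c2.png

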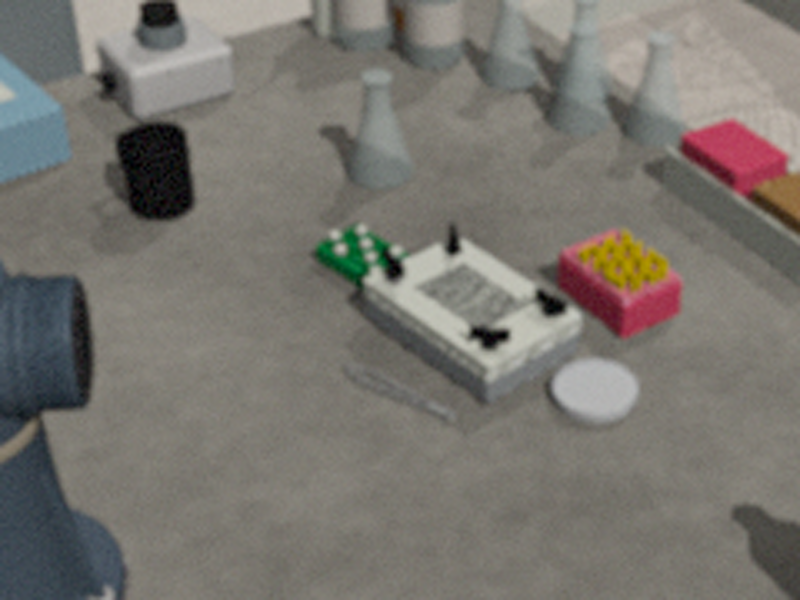

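```bash
cat > h.py <<'E'
import cv2, numpy as np
from scipy.optimize import minimize
S=8
def grab(c,n=3):
    from rig import imaging
    ds=[imaging.capture(c) for _ in range(n)]
    d=ds[0]; d["img"]=np.mean([x["frame"].astype(float) for x in ds],0); return d
def proj(d,P):
    q=(np.asarray(P)@d["R"].T+d["t"])@d["camera_matrix"].T
    return q[:,:2]/q[:,2:]
def render(d,hulls,win):
    x0,y0,x1,y1=win; m=np.zeros(((y1-y0)*S,(x1-x0)*S),np.uint8)
    for P in hulls:
        p=((proj(d,P)+.5-[x0,y0])*S)*16
        cv2.fillConvexPoly(m,cv2.convexHull(p.astype(np.int32)),255,shift=4)
    m=cv2.GaussianBlur(m,(0,0),S*0.5)
    return cv2.resize(m,(x1-x0,y1-y0),interpolation=cv2.INTER_AREA)/255.
def Rz(a): return np.array([[np.cos(a),-np.sin(a)],[np.sin(a),np.cos(a)]])
def toW(mp,xy): return mp[:2]+np.asarray(xy)@Rz(mp[2]).T
def fitman(d,mp0):
    img=d["img"]; m=((img.min(2)>150)).astype(np.uint8)
    c=proj(d,[[mp0[0],mp0[1],.058]])[0].astype(int); win=(c[0]-60,c[1]-50,c[0]+60,c[1]+50)
    m=m[win[1]:win[3],win[0]:win[2]]
    m=cv2.morphologyEx(m,cv2.MORPH_CLOSE,np.ones((3,3)));m=cv2.morphologyEx(m,cv2.MORPH_OPEN,np.ones((7,7)))
    n,l,st,_=cv2.connectedComponentsWithStats(m); k=1+np.argmax(st[1:,4])
    hull=cv2.convexHull(np.argwhere(l==k)[:,::-1].astype(np.int32)); t=np.zeros_like(m);cv2.fillConvexPoly(t,hull,1)
    cor=np.array([[1,1],[1,-1],[-1,-1],[-1,1]])*[.067,.102]
    f=lambda p:np.mean((render(d,[np.c_[toW(p,cor),np.full(4,.058)]],win)-t)**2)
    r=minimize(f,mp0,method="Nelder-Mead",options=dict(initial_simplex=np.array(mp0)+np.array([[0,0,0],[.01,0,0],[0,.01,0],[0,0,.06]])))
    return r.x,r.fun
th=np.linspace(0,2*np.pi,16,endpoint=False); ci=np.c_[np.cos(th),np.sin(th)]
def screw(xy,z,a):
    cyl=lambda r,a0,b0:np.vstack([np.c_[xy+r*ci,np.full(16,z+h)] for h in(a0,b0)])
    q=np.array([[1,1],[1,-1],[-1,-1],[-1,1]])*[.022,.003]@Rz(a).T+xy
    return [cyl(.0095,0,.006),cyl(.007,0,.019),np.vstack([np.c_[q,np.full(4,z+h)] for h in(.007,.024)])]
def dark(d,xy):
    c=proj(d,[[*xy,.075]])[0].round().astype(int); w=14; win=(c[0]-w,c[1]-w,c[0]+w,c[1]+w)
    g=d["img"][win[1]:win[3],win[0]:win[2]].mean(2)
    return win,np.clip((110-g)/(110-35),0,1)
E
cat > m.py <<'E'
from h import *
import pickle
D={c:grab(c) for c in("top","side")}
pickle.dump(D,open("D.pkl","wb"))
M={}
for c,d in D.items():
    M[c],e=min((fitman(d,[.545,.085,y]) for y in(-.1,.0,.1,.2)),key=lambda r:r[1]); print(c,M[c].round(4),round(e,4))
pickle.dump(M,open("M.pkl","wb"))
for sx in(1,-1):
  for sy in(1,-1):
    T={c:(toW(M[c],[sx*.043,sy*.078]),)  for c in D}
    T={c:(v[0],*dark(D[c],v[0])) for c,v in T.items()}
    def f(h,a,cs): return sum(np.sum((render(D[c],screw(T[c][0],.058+h,a),T[c][1])-T[c][2])**2) for c in cs)
    for cs in(("top","side"),("top",),("side",)):
        R=sorted((f(h,a,cs),h,np.degrees(a)) for h in np.arange(0,.0091,.001) for a in np.radians(range(0,180,6)))
        b0=min(r[0] for r in R if r[1]==0)
        print(sx,sy,T["top"][0].round(3),cs,"best",np.round(R[0],3),"home",round(b0,2),[int(g) for g in [T[c][2].sum() for c in D]])
E
python3 m.py
```

```text
top [0.5502 0.0884 0.1492] 0.0331
side [ 0.8883  0.455  -3.26  ] 0.0288
1 1 [0.581 0.172] ('top', 'side') best [6.8684e+01 5.0000e-03 6.0000e+01] home 70.31 [77, 70]
1 1 [0.581 0.172] ('top',) best [34.717  0.    66.   ] home 34.72 [77, 70]
1 1 [0.581 0.172] ('side',) best [3.1403e+01 9.0000e-03 5.4000e+01] home 35.21 [77, 70]
1 -1 [0.604 0.018] ('top', 'side') best [ 45.471   0.    102.   ] home 45.47 [46, 28]
1 -1 [0.604 0.018] ('top',) best [2.3186e+01 1.0000e-03 1.0800e+02] home 23.23 [46, 28]
1 -1 [0.604 0.018] ('side',) best [13.371  0.    60.   ] home 13.37 [46, 28]
-1 1 [0.496 0.159] ('top', 'side') best [9.73e+01 1.00e-03 5.40e+01] home 97.34 [93, 77]
-1 1 [0.496 0.159] ('top',) best [39.397  0.    90.   ] home 39.4 [93, 77]
-1 1 [0.496 0.159] ('side',) best [48.867  0.    54.   ] home 48.87 [93, 77]
-1 -1 [0.519 0.005] ('top', 'side') best [47.335  0.    54.   ] home 47.34 [28, 26]
-1 -1 [0.519 0.005] ('top',) best [1.401e+01 1.000e-03 1.440e+02] home 14.34 [28, 26]
-1 -1 [0.519 0.005] ('side',) best [23.468  0.    54.   ] home 23.47 [28, 26]
```

```bash
python3 - <<'E'
from h import *
import pickle
D=pickle.load(open("D.pkl","rb"))
for c,xy in(("top",[.519,.005]),("top",[.496,.159]),("side",[.496,.159]),("side",[.519,.005])):
    d=D[c];p=proj(d,[[*xy,.075]])[0].round().astype(int); print(c,p)
    print(d["img"].mean(2)[p[1]-9:p[1]+9,p[0]-12:p[0]+12].astype(int))
E
```

```text
top [257 203]
[[217 148 196 222 223 222 222 222 222 222 222 222 222 222 222 222 222 219
  178 118 119 117 117 116]
 [204 119 118 222 222 222 222 222 222 222 222 222 222 222 222 222 222 221
  204 119 118 118 118 117]
 [194 129 162 222 222 223 222 223 222 222 222 222 222 222 222 220 200 223
  218 119 119 120 119 117]
 [208 172 189 203 222 222 222 222 222 220 201 201 201 202 200 184 126 211
  217 125 118 119 120 119]
 [158 136  86 167 222 222 222 222 220 196 144 144 144 142 123  76  91 200
  218 148 119 118 120 119]
 [145 174 135 189 222 222 222 220 195 144 143 137 132 127  78  71 133 216
  219 164 119 118 118 119]
 [167 206 155 164 222 220 201 196 144 142 125 106  93  89  64 106 185 200
  213 190 119 118 116 117]
 [108 177  87 126 221 195 144 144 143 128  78  58  60  57  70 134 198 198
  202 213 118 117 116 115]
 [120 197 164 185 218 144 143 144 141 101  58  60  61  59  66 124 197 198
  199 192 115 115 115 115]
 [185 222 223 222 217 144 144 145 140  96  58  61  61  60  67 122 199 199
  199 191 123 114 113 112]
 [222 222 223 221 195 144 145 144 141  98  58  60  57  60  74 153 198 199
  
[... 5533 characters left out ...]
57 175 187 186 174 152 148 153 128  68  22  16   7  24  59  86 105
  143 176 188 190 190 190]
 [103 119 148 169 185 185 179 180 183 154  95  30  18  25  53 108 148 161
  176 186 190 189 189 185]
 [102 104 117 134 161 176 180 179 178 163 125  87  71  73  98 142 169 178
  184 190 191 186 180 174]
 [103 114 116 111 122 145 160 169 172 168 155 142 133 134 145 158 169 176
  184 187 184 176 169 167]
 [ 98 116 120 107 104 114 131 151 162 169 171 169 166 166 169 170 172 173
  179 177 170 165 165 166]
 [ 83  97 108 110 116 113 113 120 140 162 177 182 182 183 180 178 174 170
  166 164 162 167 166 155]
 [ 74  81  89 101 120 124 116 106 115 139 164 181 187 190 185 177 169 160
  156 164 169 173 166 140]]
```

```bash
python3 - <<'E'
s=open("h.py").read()
s=s.replace("np.ones((3,3)));m=","np.ones((9,9)));m=").replace("MORPH_OPEN,np.ones((7,7))","MORPH_OPEN,np.ones((5,5))").replace("img.min(2)>150","img.min(2)>145")
s=s[:s.index("def dark")]+'''COR=np.array([[1,1],[1,-1],[-1,-1],[-1,1]])*[.067,.102]
BG={"top":(200,100,57),"side":(180,112,12)}
def dark(d,c0,xy,mp,w=15):
    c=proj(d,[[*xy,.075]])[0].round().astype(int); win=(c[0]-w,c[1]-w,c[0]+w,c[1]+w)
    g=d["img"][win[1]:win[3],win[0]:win[2]].mean(2); p,o,k=BG[c0]
    P=render(d,[np.c_[toW(mp,COR),np.full(4,.058)]],win); bg=P*p+(1-P)*o
    near=render(d,screw(xy,.058,0)[:1],win)*0; yy,xx=np.mgrid[-w:w,-w:w]
    return win,np.clip((bg-g)/(bg-k),0,1),((np.hypot(xx,yy)<11)&(P>.0))
'''
open("h.py","w").write(s)
m=open("m.py").read()
m=m.replace('D={c:grab(c) for c in("top","side")}\npickle.dump(D,open("D.pkl","wb"))','D=pickle.load(open("D.pkl","rb"))')
m=m.replace("dark(D[c],v[0])","dark(D[c],c,v[0],M[c])").replace("-T[c][2])**2)","-T[c][2])**2*T[c][3])")
open("m.py","w").write(m)
E
python3 m.py
```

```text
top [0.5524 0.0813 0.1681] 0.0898
side [0.5562 0.0442 0.1209] 0.0853
1 1 [0.582 0.165] ('top', 'side') best [6.9517e+01 9.0000e-03 7.8000e+01] home 70.35 [142, 98]
1 1 [0.582 0.165] ('top',) best [34.077  0.    84.   ] home 34.08 [142, 98]
1 1 [0.582 0.165] ('side',) best [2.8124e+01 9.0000e-03 5.4000e+01] home 30.99 [142, 98]
1 -1 [0.608 0.012] ('top', 'side') best [ 98.65   0.   102.  ] home 98.65 [135, 245]
1 -1 [0.608 0.012] ('top',) best [ 34.104   0.    108.   ] home 34.1 [135, 245]
1 -1 [0.608 0.012] ('side',) best [51.135  0.    54.   ] home 51.14 [135, 245]
-1 1 [0.497 0.151] ('top', 'side') best [5.6545e+01 9.0000e-03 9.0000e+01] home 64.29 [141, 134]
-1 1 [0.497 0.151] ('top',) best [2.6763e+01 7.0000e-03 9.6000e+01] home 27.17 [141, 134]
-1 1 [0.497 0.151] ('side',) best [2.6104e+01 9.0000e-03 6.6000e+01] home 29.8 [141, 134]
-1 -1 [ 0.523 -0.003] ('top', 'side') best [112.513   0.     72.   ] home 112.51 [133, 199]
-1 -1 [ 0.523 -0.003] ('top',) best [3.8746e+01 9.0000e-03 1.2600e+02] home 38.91 [133, 199]
-1 -1 [ 0.523 -0.003] ('side',) best [63.773  0.    54.   ] home 63.77 [133, 199]
```

```bash
python3 - <<'E'
s=open("h.py").read()
i=s.index("def fitman");j=s.index("th=np.linspace")
s=s[:i]+'''def fitman(d,mp0):
    g=cv2.GaussianBlur(d["img"].mean(2),(0,0),.8).astype(np.float32)
    u=np.linspace(-.93,.93,60); o=np.ones(60)
    E=np.vstack([np.c_[o,u],np.c_[-o,u],np.c_[u,o],np.c_[u,-o]])*[.067,.102]
    N=np.repeat([[1,0],[-1,0],[0,1],[0,-1]],60,0)
    def s(p,k):
        q=proj(d,np.c_[toW(p,E+k*N),np.full(240,.058)]).astype(np.float32)
        return cv2.remap(g,q[:,0].copy(),q[:,1].copy(),cv2.INTER_LINEAR).ravel()
    f=lambda p:-np.mean(np.clip(s(p,-.003)-s(p,.003),-20,120))
    r=minimize(f,mp0,method="Nelder-Mead",options=dict(initial_simplex=np.array(mp0)+np.array([[0,0,0],[.01,0,0],[0,.01,0],[0,0,.06]])))
    return r.x,r.fun
'''+s[j:]
open("h.py","w").write(s)
m=open("m.py").read()
m=m.replace("(fitman(d,[.545,.085,y]) for y in(-.1,.0,.1,.2))","(fitman(d,[.55+i,.088+j,y]) for y in(.1,.15,.2) for i in(-.008,0,.008) for j in(-.008,0,.008))")
open("m.py","w").write(m)
E
python3 m.py
```

```text
top [0.549  0.0881 0.157 ] -67.9771
side [0.5541 0.0682 0.1418] -20.0176
1 1 [0.579 0.172] ('top', 'side') best [4.4239e+01 9.0000e-03 6.6000e+01] home 46.32 [162, 83]
1 1 [0.579 0.172] ('top',) best [11.869  0.    66.   ] home 11.87 [162, 83]
1 1 [0.579 0.172] ('side',) best [3.0149e+01 9.0000e-03 6.0000e+01] home 33.9 [162, 83]
1 -1 [0.604 0.018] ('top', 'side') best [5.3438e+01 1.0000e-03 1.0200e+02] home 53.67 [110, 196]
1 -1 [0.604 0.018] ('top',) best [  7.093   0.    102.   ] home 7.09 [110, 196]
1 -1 [0.604 0.018] ('side',) best [3.1222e+01 9.0000e-03 1.5600e+02] home 46.35 [110, 196]
-1 1 [0.494 0.158] ('top', 'side') best [4.2001e+01 9.0000e-03 9.0000e+01] home 46.76 [189, 147]
-1 1 [0.494 0.158] ('top',) best [8.95e+00 9.00e-03 9.00e+01] home 10.42 [189, 147]
-1 1 [0.494 0.158] ('side',) best [2.7694e+01 9.0000e-03 6.0000e+01] home 32.85 [189, 147]
-1 -1 [0.519 0.004] ('top', 'side') best [5.9711e+01 9.0000e-03 1.4400e+02] home 76.67 [108, 176]
-1 -1 [0.519 0.004] ('top',) best [1.1909e+01 8.0000e-03 1.3800e+02] home 12.39 [108, 176]
-1 -1 [0.519 0.004] ('side',) best [4.7512e+01 9.0000e-03 1.4400e+02] home 56.55 [108, 176]
```

```bash
python3 - <<'E'
from h import *
import pickle
D=pickle.load(open("D.pkl","rb"))
d=D["side"]
for y in(.14,.157,.17):
  for i in (-.004,0,.004):
    r=fitman(d,[.549+i,.088,y]);print(r)
mp=np.array([.549,.0881,.157])
g=d["frame"][:,:,::-1].copy()
g=cv2.resize(g[110:240,180:310],(780,780)[:2],interpolation=cv2.INTER_CUBIC)
p=(proj(d,np.c_[toW(mp,COR),np.full(4,.058)])+.5-[180,110])*6
cv2.polylines(g,[p.astype(np.int32)],True,(0,0,255),1)
cv2.imwrite("pics/s1.png",g[:600])
E
```

```text
(array([0.55112536, 0.08910572, 0.15440785]), np.float64(-17.690216064453125))
(array([0.55147909, 0.08866371, 0.14832818]), np.float64(-17.692487716674805))
(array([0.55157196, 0.08822672, 0.15269624]), np.float64(-17.730119705200195))
(array([0.5516265 , 0.08784575, 0.15147203]), np.float64(-17.73505973815918))
(array([0.55139196, 0.08830757, 0.15414693]), np.float64(-17.728734970092773))
(array([0.55140934, 0.08806775, 0.15230182]), np.float64(-17.744762420654297))
(array([0.55126068, 0.08869988, 0.16419956]), np.float64(-17.645952224731445))
(array([0.55137511, 0.08843319, 0.15132378]), np.float64(-17.746431350708008))
(array([0.55159215, 0.08822624, 0.15345352]), np.float64(-17.725303649902344))
```

View pics/s1.png

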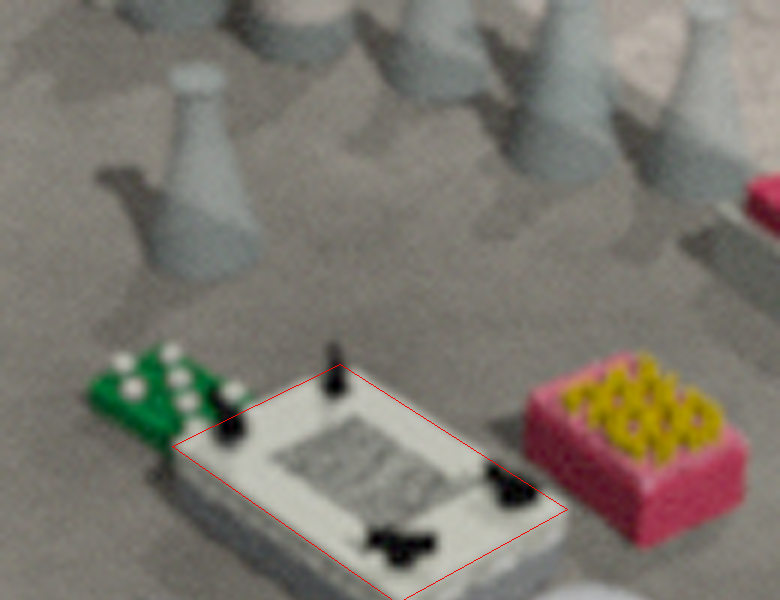

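```bash
sed -i 's/^pickle.dump(M.*/M["side"]=np.array([.5515,.0882,.153]); pickle.dump(M,open("M.pkl","wb"))/; s/range(0,180,6)/range(0,180,4)/' m.py; python3 m.py; cat >v.py <<'E'
from h import *
import pickle
D=pickle.load(open("D.pkl","rb"));d=D["side"];M=pickle.load(open("M.pkl","rb"))["side"]
E
```

```text
top [0.549  0.0881 0.157 ] -67.9771
side [0.5541 0.0682 0.1418] -20.0176
1 1 [0.579 0.172] ('top', 'side') best [1.7869e+01 2.0000e-03 6.4000e+01] home 18.34 [162, 67]
1 1 [0.579 0.172] ('top',) best [11.735  0.    64.   ] home 11.73 [162, 67]
1 1 [0.579 0.172] ('side',) best [5.622e+00 4.000e-03 5.600e+01] home 6.55 [162, 67]
1 -1 [0.604 0.018] ('top', 'side') best [1.4835e+01 1.0000e-03 1.0400e+02] home 14.97 [110, 169]
1 -1 [0.604 0.018] ('top',) best [  6.987   0.    104.   ] home 6.99 [110, 169]
1 -1 [0.604 0.018] ('side',) best [7.48e+00 1.00e-03 9.60e+01] home 7.57 [110, 169]
-1 1 [0.494 0.158] ('top', 'side') best [1.5722e+01 8.0000e-03 8.8000e+01] home 20.61 [189, 155]
-1 1 [0.494 0.158] ('top',) best [8.99e+00 9.00e-03 9.20e+01] home 10.47 [189, 155]
-1 1 [0.494 0.158] ('side',) best [3.187e+00 8.000e-03 6.000e+01] home 7.45 [189, 155]
-1 -1 [0.519 0.004] ('top', 'side') best [2.9193e+01 2.0000e-03 1.4000e+02] home 30.59 [108, 162]
-1 -1 [0.519 0.004] ('top',) best [1.1765e+01 7.0000e-03 1.4000e+02] home 12.21 [108, 162]
-1 -1 [0.519 0.004] ('side',) best [1.6926e+01 2.0000e-03 1.3200e+02] home 17.91 [108, 162]
```

```bash
cat > go.py <<'E'
import sys,numpy as np
from rig import bot
from scipy.spatial.transform import Rotation as R
s=bot.read_state(); x,y,z,yaw=map(float,sys.argv[1:5])
T=s["tcp_rot"]; w=np.radians(yaw)
G=np.array([[np.cos(w),np.sin(w),0],[np.sin(w),-np.cos(w),0],[0,0,-1]])
print("shift",(T.T@(np.array([x,y,z])-s["position"])).round(4),"rot",R.from_matrix(T.T@G).as_rotvec(degrees=True).round(2))
print("t",s["time_s"],"q",s["joint_positions"].round(1),"pos",s["position"].round(4),"yaw",np.degrees(np.arctan2(T[1,0],T[0,0])).round(1),"F",s["force"].round(1),"M",s["moment"].round(3),s["opening"])
E
python3 go.py .4955 .1585 .16 262.7
```

```text
shift [-0.4325 -0.3358  0.0796] rot [ -0.     0.   -98.73]
t 1.1 q [ 63.7  30.2  82.1  -0.   67.7 -10.2] pos [0.1726 0.6007 0.2396] yaw 164.0 F [ 0.  -0.3  0.4] M [ 0.091  0.002 -0.013] 1.0017184359692641
```

Careful with the scale: shifts go in shares of 0.5 m and turns go in shares of 90 degrees. That gives: -0.216 m / 0.5 = -0.432, -0.189 m / 0.5 = -0.378, -49 degrees / 90 = -0.5444.

Emit:
play_rows:
  motion:
    - [[-0.054, -0.042, 0, 0, 0, -0.0667], [-0.108, -0.084, 0, 0, 0, -0.1333], [-0.162, -0.126, 0, 0, 0, -0.2], [-0.216, -0.168, 0, 0, 0, -0.2667], [-0.27, -0.21, 0, 0, 0, -0.3444], [-0.324, -0.252, 0, 0, 0, -0.4111], [-0.378, -0.294, 0, 0, 0, -0.4778], [-0.432, -0.336, 0, 0, 0, -0.5444]]
  fingers: 0.026

```text
time_s: 1.77
position: [0.3346, 0.3783, 0.2398]
tcp_rot: [[-0.836, -0.549, 0.001], [-0.549, 0.836, 0.0], [-0.001, -0.0, -1.0]]
force: [0.4, 0.0, 0.0]
opening: 0.48
grasp_force: 0.0
```

```bash
python3 go.py .4955 .1585 .16 262.7
```

```text
shift [-0.0139 -0.272   0.0798] rot [-2.000e-02  3.000e-02 -4.942e+01]
t 1.7667 q [ 35.8  21.   99.1  -0.   59.9 -87.5] pos [0.3346 0.3783 0.2398] yaw -146.7 F [0.4 0.  0. ] M [ 0.059 -0.007  0.031] 0.4795742996917203
```

In the tool's units: -0.272 m / 0.5 = -0.544, -0.0139 m / 0.5 = -0.0278, -49.4 degrees / 90 = -0.5489.

Emit:
play_rows:
  motion:
    - [[-0.004, -0.068, 0.01, 0, 0, -0.0689], [-0.008, -0.136, 0.02, 0, 0, -0.1378], [-0.01, -0.204, 0.04, 0, 0, -0.2067], [-0.014, -0.272, 0.06, 0, 0, -0.2756], [-0.018, -0.34, 0.09, 0, 0, -0.3444], [-0.021, -0.408, 0.12, 0, 0, -0.4133], [-0.024, -0.476, 0.14, 0, 0, -0.4822], [-0.0278, -0.544, 0.16, 0, 0, -0.5489]]

```text
time_s: 2.43
position: [0.4931, 0.1653, 0.1586]
tcp_rot: [[-0.149, -0.989, 0.003], [-0.989, 0.149, -0.02], [0.019, -0.005, -1.0]]
force: [1.6, -1.9, 0.7]
opening: 0.3
grasp_force: 0.0
```

```bash
python3 - <<'E'
from rig import imaging
import cv2
d=imaging.capture("side"); a=d["frame"][120:240,170:330,::-1]
b=imaging.capture("top")["frame"][140:240,170:303,::-1]
cv2.imwrite("pics/n1.png",cv2.vconcat([cv2.resize(a,(400,300),interpolation=2),cv2.resize(b,(400,300),interpolation=2)]))
E
python3 go.py .4955 .1585 .089 262.7
```

```text
shift [ 0.0056 -0.0009  0.0691] rot [-0.38 -1.07 -1.43]
t 2.5333 q [   6.8   29.2  101.3   -1.5   49.4 -163.5] pos [0.4951 0.1655 0.158 ] yaw -98.7 F [-0.3 -0.3  0. ] M [ 0.05   0.122 -0.038] 0.2960139356395285
```

View pics/n1.png

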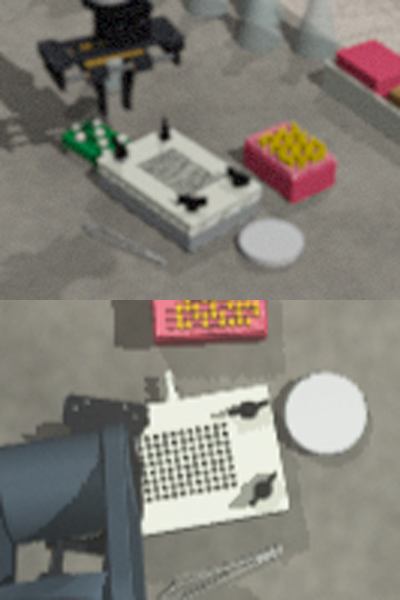

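```bash
python3 go.py .4955 .1585 .12 248
```

```text
shift [ 0.0061 -0.0012  0.0382] rot [-0.52 -1.02 13.27]
t 2.5333 q [   6.8   29.2  101.3   -1.5   49.4 -163.5] pos [0.4951 0.1655 0.158 ] yaw -98.7 F [-0.3 -0.3  0. ] M [ 0.05   0.122 -0.038] 0.2960139356395285
```

In the tool's units: 0.038 m / 0.5 = 0.076, -0.0012 m / 0.5 = -0.0024, 13.3 degrees / 90 = 0.1478.

Emit:
play_rows:
  motion:
    - [[0.006, -0.0012, 0.02, -0.0033, -0.0056, 0.0556], [0.012, -0.0024, 0.04, -0.0056, -0.0111, 0.1111], [0.012, -0.0024, 0.06, -0.0056, -0.0111, 0.1478], [0.012, -0.0024, 0.076, -0.0056, -0.0111, 0.1478], [0.012, -0.0024, 0.076, -0.0056, -0.0111, 0.1478]]

```text
time_s: 2.95
position: [0.4911, 0.1618, 0.1202]
tcp_rot: [[-0.367, -0.93, -0.004], [-0.93, 0.367, 0.0], [0.001, 0.004, -1.0]]
force: [0.0, -0.6, -0.8]
opening: 0.296
grasp_force: 0.0
```

```bash
python3 go.py .4955 .1585 .089 248
```

```text
shift [ 0.0014 -0.0054  0.0312] rot [ 0.22 -0.07  0.44]
t 2.95 q [ 5.800e+00  3.250e+01  1.035e+02  1.000e-01  4.420e+01 -1.527e+02] pos [0.4911 0.1618 0.1202] yaw -111.6 F [ 0.  -0.6 -0.8] M [0.065 0.121 0.017] 0.29565825836142234
```

In the tool's units: 0.031 m / 0.5 = 0.062, 0.017 m / 0.5 = 0.034, 0.4 degrees / 90 = 0.0044.

Emit:
play_rows:
  motion:
    - [[0.0028, -0.0108, 0, 0.0022, 0, 0.0044], [0.0028, -0.0108, 0.01, 0.0022, 0, 0.0044], [0.0028, -0.0108, 0.022, 0.0022, 0, 0.0044], [0.0028, -0.0108, 0.034, 0.0022, 0, 0.0044], [0.0028, -0.0108, 0.044, 0.0022, 0, 0.0044], [0.0028, -0.0108, 0.054, 0.0022, 0, 0.0044], [0.0028, -0.0108, 0.062, 0.0022, 0, 0.0044], [0.0028, -0.0108, 0.062, 0.0022, 0, 0.0044]]

```text
time_s: 3.62
position: [0.4963, 0.158, 0.0893]
tcp_rot: [[-0.376, -0.927, 0.0], [-0.927, 0.376, -0.001], [0.001, -0.001, -1.0]]
force: [0.3, -0.0, 0.5]
opening: 0.295
grasp_force: 0.0
```

```bash
python3 go.py .4955 .1585 .089 248
```

```text
shift [-0.0001  0.0009  0.0003] rot [-0.04 -0.05 -0.09]
t 3.6167 q [ 5.400e+00  3.580e+01  1.041e+02 -1.000e-01  4.010e+01 -1.524e+02] pos [0.4963 0.158  0.0893] yaw -112.1 F [ 0.3 -0.   0.5] M [ 0.122  0.076 -0.07 ] 0.29518060459876755
```

In the tool's units: 30 degrees / 90 = 0.3333.

Emit:
play_rows:
  motion:
    - [[0, 0, 0, 0, 0, 0.0556], [0, 0, 0, 0, 0, 0.1111], [0, 0, 0, 0, 0, 0.1667], [0, 0, 0, 0, 0, 0.2222], [0, 0, 0, 0, 0, 0.2778], [0, 0, 0, 0, 0, 0.3333]]

```text
time_s: 4.12
position: [0.4951, 0.1578, 0.09]
tcp_rot: [[-0.791, -0.611, -0.002], [-0.611, 0.791, -0.002], [0.002, -0.0, -1.0]]
force: [-2.6, -1.4, 0.7]
opening: 0.299
grasp_force: 1.1
```

```bash
python3 go.py .4955 .1585 .089 248
```

```text
shift [-0.0007  0.0004  0.001 ] rot [ 3.000e-02 -1.400e-01 -3.031e+01]
t 4.1167 q [ 5.400e+00  3.570e+01  1.042e+02 -1.000e-01  4.020e+01 -1.222e+02] pos [0.4951 0.1578 0.09  ] yaw -142.3 F [-2.6 -1.4  0.7] M [-0.125  0.45   0.082] 0.2989778283433018
```

In the tool's units: 40 degrees / 90 = 0.4444.

Emit:
play_rows:
  motion:
    - [[0, 0, 0, 0, 0, 0.0556], [0, 0, 0, 0, 0, 0.1111], [0, 0, 0, 0, 0, 0.1667], [0, 0, 0, 0, 0, 0.2222], [0, 0, 0, 0, 0, 0.2778], [0, 0, 0, 0, 0, 0.3333], [0, 0, 0, 0, 0, 0.3889], [0, 0, 0, 0, 0, 0.4444]]

```text
time_s: 4.78
position: [0.4946, 0.1581, 0.0898]
tcp_rot: [[-0.999, 0.041, -0.003], [0.041, 0.999, -0.001], [0.003, -0.001, -1.0]]
force: [-2.9, 0.9, 0.1]
opening: 0.3
grasp_force: 1.1
```

```bash
python3 go.py .4955 .1585 .089 248; python3 - <<'E'
from rig import imaging
import cv2
d=imaging.capture("side"); a=d["frame"][120:240,170:330,::-1]
cv2.imwrite("pics/n2.png",cv2.resize(a,(640,480),interpolation=2))
E
```

```text
shift [-0.0009  0.0004  0.0008] rot [ 4.000e-02 -1.800e-01 -7.033e+01]
t 4.7833 q [ 5.400e+00  3.570e+01  1.042e+02 -1.000e-01  4.020e+01 -8.220e+01] pos [0.4946 0.1581 0.0898] yaw 177.7 F [-2.9  0.9  0.1] M [0.234 0.458 0.013] 0.3002189485955027
```

View pics/n2.png

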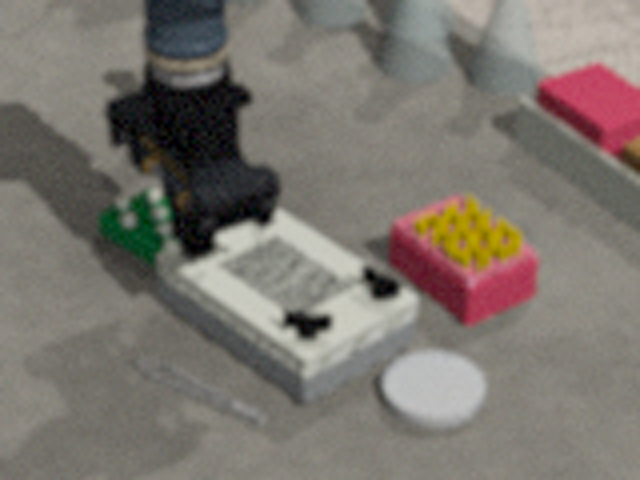

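In the tool's units: 56 degrees / 90 = 0.6222.

Emit:
play_rows:
  motion:
    - [[0, 0, 0, 0, 0, 0.0778], [0, 0, 0, 0, 0, 0.1556], [0, 0, 0, 0, 0, 0.2333], [0, 0, 0, 0, 0, 0.3111], [0, 0, 0, 0, 0, 0.3889], [0, 0, 0, 0, 0, 0.4667], [0, 0, 0, 0, 0, 0.5444], [0, 0, 0, 0, 0, 0.6222]]

```text
time_s: 5.5
position: [0.4969, 0.1585, 0.0903]
tcp_rot: [[-0.525, 0.851, 0.002], [0.851, 0.525, -0.0], [-0.001, 0.002, -1.0]]
force: [-0.3, 1.8, -0.6]
opening: 0.297
grasp_force: 0.8
```

In the tool's units: 56 degrees / 90 = 0.6222.

Emit:
play_rows:
  motion:
    - [[0, 0, 0, 0, 0, 0.0778], [0, 0, 0, 0, 0, 0.1556], [0, 0, 0, 0, 0, 0.2333], [0, 0, 0, 0, 0, 0.3111], [0, 0, 0, 0, 0, 0.3889], [0, 0, 0, 0, 0, 0.4667], [0, 0, 0, 0, 0, 0.5444], [0, 0, 0, 0, 0, 0.6222]]

```text
time_s: 6.17
position: [0.4964, 0.1579, 0.0901]
tcp_rot: [[0.412, 0.911, 0.001], [0.911, -0.412, -0.001], [-0.001, 0.001, -1.0]]
force: [-1.1, -1.2, -0.7]
opening: 0.302
grasp_force: 1.1
```

In the tool's units: 56 degrees / 90 = 0.6222.

Emit:
play_rows:
  motion:
    - [[0, 0, 0, 0, 0, 0.0778], [0, 0, 0, 0, 0, 0.1556], [0, 0, 0, 0, 0, 0.2333], [0, 0, 0, 0, 0, 0.3111], [0, 0, 0, 0, 0, 0.3889], [0, 0, 0, 0, 0, 0.4667], [0, 0, 0, 0, 0, 0.5444], [0, 0, 0, 0, 0, 0.6222]]

```text
time_s: 6.83
position: [0.4949, 0.158, 0.0897]
tcp_rot: [[0.986, 0.168, -0.002], [0.168, -0.986, -0.001], [-0.003, 0.001, -1.0]]
force: [-2.5, -0.4, -1.8]
opening: 0.297
grasp_force: 1.2
```

In the tool's units: 56 degrees / 90 = 0.6222.

Emit:
play_rows:
  motion:
    - [[0, 0, 0, 0, 0, 0.0778], [0, 0, 0, 0, 0, 0.1556], [0, 0, 0, 0, 0, 0.2333], [0, 0, 0, 0, 0, 0.3111], [0, 0, 0, 0, 0, 0.3889], [0, 0, 0, 0, 0, 0.4667], [0, 0, 0, 0, 0, 0.5444], [0, 0, 0, 0, 0, 0.6222]]

```text
time_s: 7.5
position: [0.4965, 0.1585, 0.0902]
tcp_rot: [[0.69, -0.723, 0.001], [-0.723, -0.69, -0.0], [0.001, -0.001, -1.0]]
force: [-1.0, 2.4, -0.5]
opening: 0.298
grasp_force: 0.9
```

```bash
python3 go.py .4955 .1585 .089 248
```

```text
shift [-0.0007  0.0007  0.0012] rot [-7.000e-02 -3.000e-02  6.566e+01]
t 7.5 q [  5.4  35.7 104.1  -0.   40.1 141.8] pos [0.4965 0.1585 0.0902] yaw -46.3 F [-1.   2.4 -0.5] M [ 0.337  0.342 -0.027] 0.29799212724129037
```

In the tool's units: -0.03 m / 0.5 = -0.06, -0.018 m / 0.5 = -0.036, -56 degrees / 90 = -0.6222.

Emit:
play_rows:
  motion:
    - [[0, 0, -0.01, 0, 0, -0.0778], [0, 0, -0.036, 0, 0, -0.1556], [0, 0, -0.06, 0, 0, -0.2333], [0, 0, -0.06, 0, 0, -0.3111], [0, 0, -0.06, 0, 0, -0.3889], [0, 0, -0.06, 0, 0, -0.4667], [0, 0, -0.06, 0, 0, -0.5444], [0, 0, -0.06, 0, 0, -0.6222]]

```text
time_s: 8.17
position: [0.4974, 0.1581, 0.1206]
tcp_rot: [[0.984, 0.18, 0.003], [0.18, -0.984, -0.001], [0.003, 0.001, -1.0]]
force: [0.3, 0.8, 0.6]
opening: 0.3
grasp_force: 0.0
```

In the tool's units: -56 degrees / 90 = -0.6222.

Emit:
play_rows:
  motion:
    - [[0, 0, 0, 0, 0, -0.0778], [0, 0, 0, 0, 0, -0.1556], [0, 0, 0, 0, 0, -0.2333], [0, 0, 0, 0, 0, -0.3111], [0, 0, 0, 0, 0, -0.3889], [0, 0, 0, 0, 0, -0.4667], [0, 0, 0, 0, 0, -0.5444], [0, 0, 0, 0, 0, -0.6222]]

```text
time_s: 8.83
position: [0.4974, 0.1581, 0.1205]
tcp_rot: [[0.401, 0.916, 0.003], [0.916, -0.401, -0.001], [0.001, 0.003, -1.0]]
force: [0.9, -0.9, -0.8]
opening: 0.298
grasp_force: 0.0
```

In the tool's units: -56 degrees / 90 = -0.6222.

Emit:
play_rows:
  motion:
    - [[0, 0, 0, 0, 0, -0.0778], [0, 0, 0, 0, 0, -0.1556], [0, 0, 0, 0, 0, -0.2333], [0, 0, 0, 0, 0, -0.3111], [0, 0, 0, 0, 0, -0.3889], [0, 0, 0, 0, 0, -0.4667], [0, 0, 0, 0, 0, -0.5444], [0, 0, 0, 0, 0, -0.6222]]

```text
time_s: 9.5
position: [0.4974, 0.1581, 0.1205]
tcp_rot: [[-0.535, 0.845, 0.003], [0.845, 0.535, -0.001], [-0.003, 0.002, -1.0]]
force: [0.1, -0.3, 0.7]
opening: 0.297
grasp_force: 0.0
```

In the tool's units: -30 degrees / 90 = -0.3333.

Emit:
play_rows:
  motion:
    - [[0, 0, 0, 0, 0, -0.0778], [0, 0, 0, 0, 0, -0.1556], [0, 0, 0, 0, 0, -0.2333], [0, 0, 0, 0, 0, -0.3111], [0, 0, 0, 0, 0, -0.3333], [0, 0, 0, 0, 0, -0.3333]]

```text
time_s: 10.0
position: [0.4973, 0.1581, 0.1205]
tcp_rot: [[-0.883, 0.469, 0.003], [0.469, 0.883, -0.001], [-0.003, 0.001, -1.0]]
force: [-0.5, -0.2, 0.6]
opening: 0.301
grasp_force: 0.0
```

```bash
python3 go.py .4955 .1585 .087 152
```

```text
shift [ 0.0019 -0.0005  0.0335] rot [0.04 0.19 0.02]
t 10.0 q [ 5.400e+00  3.270e+01  1.031e+02 -1.000e-01  4.410e+01 -5.660e+01] pos [0.4973 0.1581 0.1205] yaw 152.0 F [-0.5 -0.2  0.6] M [ 0.055 -0.024  0.013] 0.30063536217498793
```

In the tool's units: 0.033 m / 0.5 = 0.066, 0.002 m / 0.5 = 0.004.

Emit:
play_rows:
  motion:
    - [[0.004, 0, 0.012, 0, 0, 0], [0.004, 0, 0.024, 0, 0, 0], [0.004, 0, 0.036, 0, 0, 0], [0.004, 0, 0.046, 0, 0, 0], [0.004, 0, 0.056, 0, 0, 0], [0.004, 0, 0.066, 0, 0, 0], [0.004, 0, 0.066, 0, 0, 0]]

```text
time_s: 10.58
position: [0.4946, 0.1589, 0.0861]
tcp_rot: [[-0.882, 0.471, 0.0], [0.471, 0.882, -0.001], [-0.001, -0.001, -1.0]]
force: [0.4, -0.4, 0.1]
opening: 0.295
grasp_force: 0.0
```

In the tool's units: 56 degrees / 90 = 0.6222.

Emit:
play_rows:
  motion:
    - [[0, 0, 0, 0, 0, 0.0778], [0, 0, 0, 0, 0, 0.1556], [0, 0, 0, 0, 0, 0.2333], [0, 0, 0, 0, 0, 0.3111], [0, 0, 0, 0, 0, 0.3889], [0, 0, 0, 0, 0, 0.4667], [0, 0, 0, 0, 0, 0.5444], [0, 0, 0, 0, 0, 0.6222]]

```text
time_s: 11.25
position: [0.4954, 0.1596, 0.0873]
tcp_rot: [[-0.097, 0.995, 0.003], [0.995, 0.097, -0.0], [-0.0, 0.003, -1.0]]
force: [-0.6, 2.6, -0.3]
opening: 0.302
grasp_force: 0.9
```

In the tool's units: 42 degrees / 90 = 0.4667.

Emit:
play_rows:
  motion:
    - [[0, 0, 0, 0, 0, 0.0778], [0, 0, 0, 0, 0, 0.1556], [0, 0, 0, 0, 0, 0.2333], [0, 0, 0, 0, 0, 0.3111], [0, 0, 0, 0, 0, 0.3889], [0, 0, 0, 0, 0, 0.4667]]

```text
time_s: 11.75
position: [0.4954, 0.1593, 0.0872]
tcp_rot: [[0.594, 0.804, 0.003], [0.804, -0.594, -0.001], [0.001, 0.002, -1.0]]
force: [0.6, 0.9, -0.9]
opening: 0.296
grasp_force: 1.0
```

```bash
python3 go.py .4955 .1585 .087 152
```

```text
shift [-0.0006  0.0006  0.0002] rot [ 1.500e-01  7.000e-02 -9.844e+01]
t 11.75 q [ 5.500e+00  3.600e+01  1.043e+02 -1.000e-01  3.950e+01  4.200e+01] pos [0.4954 0.1593 0.0872] yaw 53.6 F [ 0.6  0.9 -0.9] M [ 0.018  0.108 -0.023] 0.2961615053579661
```

In the tool's units: 30 degrees / 90 = 0.3333.

Emit:
play_rows:
  motion:
    - [[0, 0, 0, 0, 0, 0.0667], [0, 0, 0, 0, 0, 0.1333], [0, 0, 0, 0, 0, 0.2], [0, 0, 0, 0, 0, 0.2667], [0, 0, 0, 0, 0, 0.3333]]

```text
time_s: 12.17
position: [0.4946, 0.1593, 0.087]
tcp_rot: [[0.916, 0.4, 0.001], [0.4, -0.916, -0.001], [0.001, 0.001, -1.0]]
force: [-1.7, 0.5, -1.8]
opening: 0.298
grasp_force: 1.1
```

In the tool's units: 10 degrees / 90 = 0.1111.

Emit:
play_rows:
  motion:
    - [[0, 0, 0, 0, 0, 0.0556], [0, 0, 0, 0, 0, 0.1111], [0, 0, 0, 0, 0, 0.1111]]

```text
time_s: 12.42
position: [0.4945, 0.1593, 0.087]
tcp_rot: [[0.971, 0.239, 0.001], [0.239, -0.971, -0.001], [0.0, 0.001, -1.0]]
force: [-0.7, 1.3, -1.7]
opening: 0.303
grasp_force: 0.6
```

In the tool's units: 10 degrees / 90 = 0.1111.

Emit:
play_rows:
  motion:
    - [[0, 0, 0, 0, 0, 0.0556], [0, 0, 0, 0, 0, 0.1111]]

```text
time_s: 12.58
position: [0.4942, 0.1594, 0.087]
tcp_rot: [[0.998, 0.066, 0.0], [0.066, -0.998, -0.0], [-0.0, 0.0, -1.0]]
force: [-0.6, 2.0, -1.9]
opening: 0.301
grasp_force: 1.3
```

In the tool's units: 10 degrees / 90 = 0.1111.

Emit:
play_rows:
  motion:
    - [[0, 0, 0, 0, 0, 0.0556], [0, 0, 0, 0, 0, 0.1111]]

```text
time_s: 12.75
position: [0.4942, 0.1594, 0.0869]
tcp_rot: [[0.994, -0.108, -0.0], [-0.108, -0.994, -0.0], [-0.0, 0.0, -1.0]]
force: [-0.8, 2.0, -2.5]
opening: 0.299
grasp_force: 1.2
```

In the tool's units: 10 degrees / 90 = 0.1111.

Emit:
play_rows:
  motion:
    - [[0, 0, 0, 0, 0, 0.0556], [0, 0, 0, 0, 0, 0.1111]]

```text
time_s: 12.92
position: [0.4942, 0.1594, 0.0869]
tcp_rot: [[0.96, -0.279, 0.0], [-0.279, -0.96, -0.001], [0.0, 0.0, -1.0]]
force: [-1.1, 2.0, -1.8]
opening: 0.296
grasp_force: 1.2
```

In the tool's units: 10 degrees / 90 = 0.1111.

Emit:
play_rows:
  motion:
    - [[0, 0, 0, 0, 0, 0.0556], [0, 0, 0, 0, 0, 0.1111]]

```text
time_s: 13.08
position: [0.4942, 0.1594, 0.087]
tcp_rot: [[0.897, -0.442, 0.0], [-0.442, -0.897, -0.001], [0.0, 0.0, -1.0]]
force: [-1.4, 1.9, -1.5]
opening: 0.3
grasp_force: 1.1
```

```bash
python3 go.py .4955 .1585 .087 152
```

```text
shift [ 0.0015  0.0002 -0.    ] rot [ 3.000e-02  4.000e-02 -1.782e+02]
t 13.0833 q [  5.5  36.  104.4  -0.   39.6 121.8] pos [0.4942 0.1594 0.087 ] yaw -26.2 F [-1.4  1.9 -1.5] M [0.31  0.415 0.05 ] 0.29974179568205833
```

In the tool's units: 10 degrees / 90 = 0.1111.

Emit:
play_rows:
  motion:
    - [[0, 0, 0, 0, 0, 0.0556], [0, 0, 0, 0, 0, 0.1111]]

```text
time_s: 13.25
position: [0.4943, 0.1593, 0.087]
tcp_rot: [[0.807, -0.591, 0.0], [-0.591, -0.807, -0.001], [0.0, 0.0, -1.0]]
force: [-1.3, 0.9, -0.5]
opening: 0.297
grasp_force: 1.0
```

In the tool's units: 10 degrees / 90 = 0.1111.

Emit:
play_rows:
  motion:
    - [[0, 0, 0, 0, 0, 0.0556], [0, 0, 0, 0, 0, 0.1111]]

```text
time_s: 13.42
position: [0.4945, 0.1594, 0.0871]
tcp_rot: [[0.692, -0.722, 0.001], [-0.722, -0.692, -0.0], [0.001, -0.0, -1.0]]
force: [-0.6, 2.7, -1.1]
opening: 0.296
grasp_force: 1.0
```

In the tool's units: -0.1 m / 0.5 = -0.2, -0.09 m / 0.5 = -0.18, -56 degrees / 90 = -0.6222.

Emit:
play_rows:
  motion:
    - [[0, 0, -0.01, 0, 0, -0.0778], [0, 0, -0.036, 0, 0, -0.1556], [0, 0, -0.07, 0, 0, -0.2333], [0, 0, -0.11, 0, 0, -0.3111], [0, 0, -0.15, 0, 0, -0.3889], [0, 0, -0.18, 0, 0, -0.4667], [0, 0, -0.2, 0, 0, -0.5444], [0, 0, -0.2, 0, 0, -0.6222]]

```text
time_s: 14.08
position: [0.4968, 0.1592, 0.1899]
tcp_rot: [[0.984, 0.181, 0.008], [0.181, -0.984, -0.001], [0.008, 0.002, -1.0]]
force: [0.2, 0.4, -0.4]
opening: 0.302
grasp_force: 0.0
```

In the tool's units: -56 degrees / 90 = -0.6222.

Emit:
play_rows:
  motion:
    - [[0, 0, 0, 0, 0, -0.0778], [0, 0, 0, 0, 0, -0.1556], [0, 0, 0, 0, 0, -0.2333], [0, 0, 0, 0, 0, -0.3111], [0, 0, 0, 0, 0, -0.3889], [0, 0, 0, 0, 0, -0.4667], [0, 0, 0, 0, 0, -0.5444], [0, 0, 0, 0, 0, -0.6222]]

```text
time_s: 14.75
position: [0.4951, 0.159, 0.1874]
tcp_rot: [[0.4, 0.916, 0.003], [0.916, -0.4, -0.001], [0.0, 0.003, -1.0]]
force: [0.6, 0.3, 0.1]
opening: 0.302
grasp_force: 0.0
```

```bash
cat > look.py <<'E'
from h import *
import pickle,sys
M=pickle.load(open("M.pkl","rb"))["side"]; d=grab("side",3); d["img"]=d["img"]
D0=pickle.load(open("D.pkl","rb"))["side"]
def ev(d,off=(0,0)):
    xy=toW(M,[-.043,.078]); win,t,w=dark(d,"side",xy,M)
    f=lambda h,a:np.sum((render(d,screw(xy,.058+h,a),win)-t)**2*w)
    R=sorted((f(h,a),h*1e3,np.degrees(a)) for h in np.arange(-.002,.0101,.0005) for a in np.radians(range(0,180,4)))
    print([np.round(r,1).tolist() for r in R[:3]],[round(min(r[0] for r in R if r[1]==h),1) for h in sorted({r[1] for r in R})][::2])
ev(D0); ev(d)
im=lambda d:cv2.resize(d["frame"][150:210,190:270,::-1],(400,300),interpolation=2)
cv2.imwrite(sys.argv[1],cv2.hconcat([im(D0),im(d)]))
E
python3 look.py pics/l1.png; python3 go.py .4955 .1585 .187 152
```

```text
[[3.2, 8.0, 60.0], [3.2, 8.5, 60.0], [3.2, 9.0, 60.0]] [np.float64(9.5), np.float64(8.4), np.float64(7.4), np.float64(6.6), np.float64(5.8), np.float64(5.2), np.float64(4.5), np.float64(4.0), np.float64(3.6), np.float64(3.3), np.float64(3.2), np.float64(3.2), np.float64(3.3)]
[[6.1, 6.0, 16.0], [6.1, 6.5, 16.0], [6.2, 7.0, 16.0]] [np.float64(14.5), np.float64(12.4), np.float64(10.5), np.float64(9.0), np.float64(7.9), np.float64(7.2), np.float64(6.7), np.float64(6.4), np.float64(6.1), np.float64(6.2), np.float64(6.3), np.float64(6.7), np.float64(7.3)]
shift [-0.0003  0.0006  0.0004] rot [  0.14   0.11 -86.18]
t 14.9 q [ 5.500e+00  2.640e+01  1.003e+02 -1.000e-01  5.320e+01  2.980e+01] pos [0.4951 0.159  0.1874] yaw 65.8 F [-0.2  0.5  0.6] M [-0.08   0.122 -0.007] 0.30213343221003897
```

View pics/l1.png

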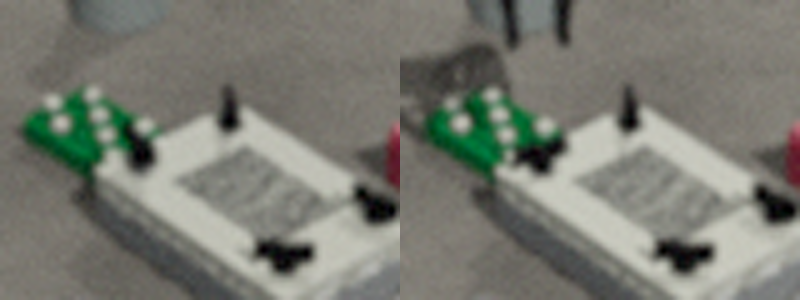

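In the tool's units: 0.065 m / 0.5 = 0.13, 0.056 m / 0.5 = 0.112, -56 degrees / 90 = -0.6222.

Emit:
play_rows:
  motion:
    - [[0, 0, 0.016, 0, 0, -0.0778], [0, 0, 0.032, 0, 0, -0.1556], [0, 0, 0.048, 0, 0, -0.2333], [0, 0, 0.064, 0, 0, -0.3111], [0, 0, 0.08, 0, 0, -0.3889], [0, 0, 0.096, 0, 0, -0.4667], [0, 0, 0.112, 0, 0, -0.5444], [0, 0, 0.13, 0, 0, -0.6222]]

```text
time_s: 15.57
position: [0.4955, 0.159, 0.1221]
tcp_rot: [[-0.532, 0.847, 0.003], [0.847, 0.532, -0.001], [-0.002, 0.002, -1.0]]
force: [0.4, -0.9, 0.1]
opening: 0.298
grasp_force: 0.0
```

In the tool's units: -30 degrees / 90 = -0.3333.

Emit:
play_rows:
  motion:
    - [[0, 0, 0, 0, 0, -0.0778], [0, 0, 0, 0, 0, -0.1556], [0, 0, 0, 0, 0, -0.2333], [0, 0, 0, 0, 0, -0.3111], [0, 0, 0, 0, 0, -0.3333], [0, 0, 0, 0, 0, -0.3333]]

```text
time_s: 16.07
position: [0.4953, 0.159, 0.1223]
tcp_rot: [[-0.882, 0.472, 0.003], [0.472, 0.882, -0.001], [-0.003, 0.0, -1.0]]
force: [0.6, 0.3, -0.2]
opening: 0.299
grasp_force: 0.0
```

```bash
python3 go.py .4955 .159 .085 152
```

```text
shift [-0.0001  0.      0.0373] rot [ 0.02  0.15 -0.17]
t 16.0667 q [ 5.500e+00  3.240e+01  1.032e+02 -1.000e-01  4.420e+01 -5.620e+01] pos [0.4953 0.159  0.1223] yaw 151.8 F [ 0.6  0.3 -0.2] M [-0.022  0.003 -0.021] 0.29922582782200224
```

In the tool's units: 0.037 m / 0.5 = 0.074, 0.02 m / 0.5 = 0.04.

Emit:
play_rows:
  motion:
    - [[0, 0, 0.014, 0, 0, 0], [0, 0, 0.028, 0, 0, 0], [0, 0, 0.04, 0, 0, 0], [0, 0, 0.05, 0, 0, 0], [0, 0, 0.06, 0, 0, 0], [0, 0, 0.07, 0, 0, 0], [0, 0, 0.074, 0, 0, 0], [0, 0, 0.074, 0, 0, 0]]

```text
time_s: 16.73
position: [0.4948, 0.159, 0.0846]
tcp_rot: [[-0.882, 0.471, 0.001], [0.471, 0.882, -0.001], [-0.001, -0.001, -1.0]]
force: [0.2, -0.9, 0.9]
opening: 0.294
grasp_force: 0.0
```

In the tool's units: 22 degrees / 90 = 0.2444.

Emit:
play_rows:
  motion:
    - [[0, 0, 0, 0, 0, 0.0667], [0, 0, 0, 0, 0, 0.1333], [0, 0, 0, 0, 0, 0.2], [0, 0, 0, 0, 0, 0.2444], [0, 0, 0, 0, 0, 0.2444]]

```text
time_s: 17.15
position: [0.4952, 0.1593, 0.0854]
tcp_rot: [[-0.64, 0.768, 0.002], [0.768, 0.64, -0.0], [-0.002, 0.002, -1.0]]
force: [-0.2, 1.0, -0.1]
opening: 0.301
grasp_force: 0.6
```

Contact regained. Continuing in 8–10° steps, watching force.

In the tool's units: 10 degrees / 90 = 0.1111.

Emit:
play_rows:
  motion:
    - [[0, 0, 0, 0, 0, 0.0556], [0, 0, 0, 0, 0, 0.1111]]

```text
time_s: 17.32
position: [0.495, 0.1594, 0.0854]
tcp_rot: [[-0.497, 0.868, 0.002], [0.868, 0.497, -0.0], [-0.001, 0.002, -1.0]]
force: [0.2, 2.0, -2.1]
opening: 0.295
grasp_force: 0.9
```

In the tool's units: 10 degrees / 90 = 0.1111.

Emit:
play_rows:
  motion:
    - [[0, 0, 0, 0, 0, 0.0556], [0, 0, 0, 0, 0, 0.1111]]

```text
time_s: 17.48
position: [0.4951, 0.1594, 0.0854]
tcp_rot: [[-0.338, 0.941, 0.002], [0.941, 0.338, -0.0], [-0.001, 0.002, -1.0]]
force: [-0.9, 1.8, -0.7]
opening: 0.304
grasp_force: 0.9
```

In the tool's units: 10 degrees / 90 = 0.1111.

Emit:
play_rows:
  motion:
    - [[0, 0, 0, 0, 0, 0.0556], [0, 0, 0, 0, 0, 0.1111]]

```text
time_s: 17.65
position: [0.4955, 0.1595, 0.0855]
tcp_rot: [[-0.17, 0.985, 0.003], [0.985, 0.17, -0.0], [-0.001, 0.003, -1.0]]
force: [0.9, 1.4, -0.5]
opening: 0.301
grasp_force: 0.9
```

In the tool's units: 10 degrees / 90 = 0.1111.

Emit:
play_rows:
  motion:
    - [[0, 0, 0, 0, 0, 0.0556], [0, 0, 0, 0, 0, 0.1111]]

```text
time_s: 17.82
position: [0.4957, 0.1594, 0.0855]
tcp_rot: [[0.004, 1.0, 0.004], [1.0, -0.004, -0.0], [-0.0, 0.004, -1.0]]
force: [0.5, 1.5, 0.4]
opening: 0.299
grasp_force: 0.8
```

In the tool's units: 10 degrees / 90 = 0.1111.

Emit:
play_rows:
  motion:
    - [[0, 0, 0, 0, 0, 0.0556], [0, 0, 0, 0, 0, 0.1111]]

```text
time_s: 17.98
position: [0.4959, 0.1594, 0.0856]
tcp_rot: [[0.178, 0.984, 0.004], [0.984, -0.178, -0.0], [0.0, 0.004, -1.0]]
force: [0.6, 2.5, -1.6]
opening: 0.3
grasp_force: 0.8
```

In the tool's units: 10 degrees / 90 = 0.1111.

Emit:
play_rows:
  motion:
    - [[0, 0, 0, 0, 0, 0.0556], [0, 0, 0, 0, 0, 0.1111]]

```text
time_s: 18.15
position: [0.4958, 0.1593, 0.0855]
tcp_rot: [[0.346, 0.938, 0.004], [0.938, -0.346, -0.0], [0.001, 0.004, -1.0]]
force: [0.6, 1.6, -0.3]
opening: 0.298
grasp_force: 0.9
```

In the tool's units: 10 degrees / 90 = 0.1111.

Emit:
play_rows:
  motion:
    - [[0, 0, 0, 0, 0, 0.0556], [0, 0, 0, 0, 0, 0.1111]]

```text
time_s: 18.32
position: [0.4956, 0.1592, 0.0854]
tcp_rot: [[0.503, 0.864, 0.003], [0.864, -0.503, -0.001], [0.001, 0.003, -1.0]]
force: [-0.0, 0.3, -0.8]
opening: 0.301
grasp_force: 1.0
```

In the tool's units: 10 degrees / 90 = 0.1111.

Emit:
play_rows:
  motion:
    - [[0, 0, 0, 0, 0, 0.0556], [0, 0, 0, 0, 0, 0.1111]]

```text
time_s: 18.48
position: [0.4953, 0.1592, 0.0853]
tcp_rot: [[0.646, 0.764, 0.003], [0.764, -0.646, -0.001], [0.001, 0.002, -1.0]]
force: [0.4, 1.0, -1.5]
opening: 0.298
grasp_force: 1.0
```

In the tool's units: 8 degrees / 90 = 0.0889.

Emit:
play_rows:
  motion:
    - [[0, 0, 0, 0, 0, 0.0444], [0, 0, 0, 0, 0, 0.0889]]

```text
time_s: 18.65
position: [0.4951, 0.1591, 0.0853]
tcp_rot: [[0.745, 0.667, 0.002], [0.667, -0.745, -0.001], [0.001, 0.002, -1.0]]
force: [-0.4, 0.6, -0.9]
opening: 0.301
grasp_force: 1.0
```

In the tool's units: 8 degrees / 90 = 0.0889.

Emit:
play_rows:
  motion:
    - [[0, 0, 0, 0, 0, 0.0444], [0, 0, 0, 0, 0, 0.0889]]

```text
time_s: 18.82
position: [0.4949, 0.1591, 0.0852]
tcp_rot: [[0.83, 0.557, 0.002], [0.557, -0.83, -0.001], [0.001, 0.002, -1.0]]
force: [0.7, 1.2, -1.8]
opening: 0.297
grasp_force: 7.9
```

```bash
python3 go.py .4955 .159 .085 152
```

```text
shift [0.0004 0.0004 0.0002] rot [ 1.1000e-01  7.0000e-02 -1.1815e+02]
t 18.8167 q [ 5.500e+00  3.620e+01  1.044e+02 -1.000e-01  3.930e+01  6.170e+01] pos [0.4949 0.1591 0.0852] yaw 33.9 F [ 0.7  1.2 -1.8] M [0.148 0.242 0.201] 0.29742927769195804
```

Emit:
play_rows:
  motion:
    - [[0, 0, 0, 0, 0, 0]]

```text
time_s: 18.9
position: [0.495, 0.1591, 0.0852]
tcp_rot: [[0.829, 0.559, 0.002], [0.559, -0.829, -0.001], [0.001, 0.002, -1.0]]
force: [-0.4, 1.3, -1.1]
opening: 0.298
grasp_force: 6.2
```

```bash
python3 go.py .4955 .159 .085 152
```

```text
shift [0.0004 0.0004 0.0002] rot [ 1.2000e-01  7.0000e-02 -1.1801e+02]
t 18.9 q [ 5.500e+00  3.620e+01  1.044e+02 -1.000e-01  3.930e+01  6.160e+01] pos [0.495  0.1591 0.0852] yaw 34.0 F [-0.4  1.3 -1.1] M [0.159 0.195 0.221] 0.2975776955141607
```

In the tool's units: -20 degrees / 90 = -0.2222.

Emit:
play_rows:
  motion:
    - [[0, 0, 0, 0, 0, -0.0444], [0, 0, 0, 0, 0, -0.0889], [0, 0, 0, 0, 0, -0.1556], [0, 0, 0, 0, 0, -0.2222], [0, 0, 0, 0, 0, -0.2222]]

```text
time_s: 19.32
position: [0.4954, 0.1589, 0.0855]
tcp_rot: [[0.585, 0.811, 0.003], [0.811, -0.585, -0.001], [0.001, 0.003, -1.0]]
force: [-0.1, 0.2, 1.1]
opening: 0.299
grasp_force: 0.0
```

In the tool's units: 14 degrees / 90 = 0.1556.

Emit:
play_rows:
  motion:
    - [[0, 0, 0, 0, 0, 0.0556], [0, 0, 0, 0, 0, 0.1], [0, 0, 0, 0, 0, 0.1333], [0, 0, 0, 0, 0, 0.1556], [0, 0, 0, 0, 0, 0.1556]]

```text
time_s: 19.73
position: [0.4954, 0.1589, 0.0854]
tcp_rot: [[0.768, 0.641, 0.003], [0.641, -0.768, -0.001], [0.001, 0.002, -1.0]]
force: [-1.0, 0.0, -0.3]
opening: 0.297
grasp_force: 0.0
```

```bash
python3 go.py .4955 .159 .085 152
```

```text
shift [ 0.0001 -0.      0.0004] rot [ 1.8000e-01  8.0000e-02 -1.1217e+02]
t 19.7333 q [ 5.500e+00  3.620e+01  1.044e+02 -1.000e-01  3.930e+01  5.580e+01] pos [0.4954 0.1589 0.0854] yaw 39.8 F [-1.   0.  -0.3] M [-0.103  0.144 -0.013] 0.2967380110441814
```

In the tool's units: 4 degrees / 90 = 0.0444.

Emit:
play_rows:
  motion:
    - [[0, 0, 0, 0, 0, 0.0222], [0, 0, 0, 0, 0, 0.0444], [0, 0, 0, 0, 0, 0.0444]]

```text
time_s: 19.98
position: [0.4949, 0.1589, 0.0853]
tcp_rot: [[0.81, 0.587, 0.002], [0.587, -0.81, -0.001], [0.001, 0.002, -1.0]]
force: [-0.6, -0.4, 0.7]
opening: 0.298
grasp_force: 1.1
```

```bash
python3 go.py .4955 .159 .085 152
```

```text
shift [0.0005 0.0003 0.0003] rot [ 1.0000e-01  8.0000e-02 -1.1609e+02]
t 19.9833 q [ 5.500e+00  3.620e+01  1.044e+02 -1.000e-01  3.930e+01  5.970e+01] pos [0.4949 0.1589 0.0853] yaw 35.9 F [-0.6 -0.4  0.7] M [-0.13   0.289 -0.037] 0.29828224484002813
```

In the tool's units: -0.15 m / 0.5 = -0.3, -0.12 m / 0.5 = -0.24, -18 degrees / 90 = -0.2.

Emit:
play_rows:
  motion:
    - [[0, 0, 0, 0, 0, -0.0667], [0, 0, 0, 0, 0, -0.1333], [0, 0, -0.024, 0, 0, -0.2], [0, 0, -0.06, 0, 0, -0.2], [0, 0, -0.12, 0, 0, -0.2], [0, 0, -0.18, 0, 0, -0.2], [0, 0, -0.24, 0, 0, -0.2], [0, 0, -0.3, 0, 0, -0.2]]

```text
time_s: 20.65
position: [0.4946, 0.1591, 0.2367]
tcp_rot: [[0.588, 0.809, 0.002], [0.809, -0.588, -0.001], [0.0, 0.002, -1.0]]
force: [0.7, 0.2, 0.2]
opening: 0.298
grasp_force: 0.0
```

```bash
python3 go.py .36 .36 .24 100
```

```text
shift [ 0.0833 -0.2271 -0.0038] rot [ 1.400e-01  3.000e-02 -4.602e+01]
t 20.65 q [ 5.5 22.3 97.4 -0.1 60.2 41.6] pos [0.4946 0.1591 0.2367] yaw 54.0 F [0.7 0.2 0.2] M [-0.15   0.104 -0.001] 0.2975808861907345
```

In the tool's units: -0.227 m / 0.5 = -0.454, -0.198 m / 0.5 = -0.396, -46 degrees / 90 = -0.5111.

Emit:
play_rows:
  motion:
    - [[0.02, -0.056, -0.01, 0, 0, -0.0667], [0.04, -0.112, -0.02, 0, 0, -0.1333], [0.06, -0.17, -0.02, 0, 0, -0.2], [0.08, -0.226, -0.02, 0, 0, -0.2667], [0.104, -0.284, -0.02, 0, 0, -0.3333], [0.124, -0.34, -0.02, 0, 0, -0.4], [0.146, -0.396, -0.02, 0, 0, -0.4556], [0.166, -0.454, -0.02, 0, 0, -0.5111]]

```text
time_s: 21.32
position: [0.3596, 0.3611, 0.245]
tcp_rot: [[-0.177, 0.984, 0.003], [0.984, 0.177, -0.001], [-0.001, 0.003, -1.0]]
force: [0.5, -0.0, -0.3]
opening: 0.302
grasp_force: 0.0
```

```bash
cat >> look.py <<'E'
from rig import finder
T=grab("top",3); T0=pickle.load(open("D.pkl","rb"))["top"]; Mt=pickle.load(open("M.pkl","rb"))["top"]
xy=toW(Mt,[-.043,.078])
for dd in(T0,T):
    win,t,w=dark(dd,"top",xy,Mt); f=lambda h,a:np.sum((render(dd,screw(xy,.058+h,a),win)-t)**2*w)
    print(sorted((round(f(h,a),1),round(h*1e3,1),round(np.degrees(a))) for h in np.arange(0,.0101,.001) for a in np.radians(range(0,180,3)))[:3])
for c in("side","top"): print(c,[(np.round(r["at"],3).tolist(),round(r["confidence"],2)) for r in finder.recognise(c,"loose_thumb_wings")])
im=lambda d:cv2.resize(d["frame"][190:230,190:270,::-1],(400,200),interpolation=2)
i1=cv2.imread(sys.argv[1]); cv2.imwrite(sys.argv[1],cv2.vconcat([i1,cv2.hconcat([im(T0),im(T)])]))
E
python3 look.py pics/l2.png
```

```text
[[3.2, 8.0, 60.0], [3.2, 8.5, 60.0], [3.2, 9.0, 60.0]] [np.float64(9.5), np.float64(8.4), np.float64(7.4), np.float64(6.6), np.float64(5.8), np.float64(5.2), np.float64(4.5), np.float64(4.0), np.float64(3.6), np.float64(3.3), np.float64(3.2), np.float64(3.2), np.float64(3.3)]
[[6.1, 3.5, 64.0], [6.1, 3.0, 64.0], [6.1, 3.0, 68.0]] [np.float64(7.6), np.float64(7.2), np.float64(6.7), np.float64(6.5), np.float64(6.3), np.float64(6.1), np.float64(6.2), np.float64(6.3), np.float64(6.6), np.float64(7.1), np.float64(7.6), np.float64(8.2), np.float64(8.8)]
[(np.float64(8.9), np.float64(10.0), 90), (np.float64(9.0), np.float64(9.0), 90), (np.float64(9.0), np.float64(10.0), 93)]
[(np.float64(8.1), np.float64(4.0), 81), (np.float64(8.1), np.float64(5.0), 81), (np.float64(8.1), np.float64(6.0), 81)]
side []
top [([0.489, 0.158, 0.078], 0.41)]
```

View pics/l2.png

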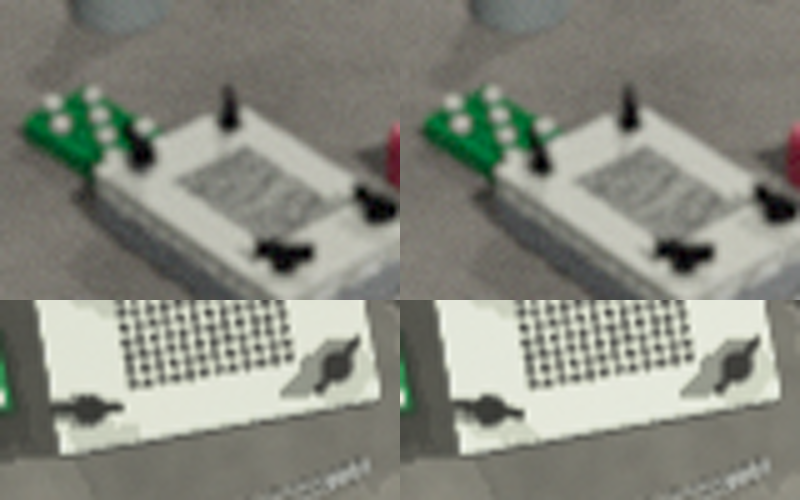

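```bash
python3 -c "
from rig import bot
print(bot.hand_in())"
```

```text
the job is handed in; nothing more can be done
None
```

I ran the loose thumbscrew (at the manifold's −x, +y corner) down about 9.6 rad, until it met the firm stop with roughly 0.2 N m of torque. I then backed the hand off clear and handed the job in at about 22 s. My camera height fit for the screw was too biased to confirm the collar is home. The evidence that it is comes from the stop torque and the total turn.

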